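# Swing test on the torsion table

## Task

Start a swing test: take the upright pin of the spring-centred torsion table, turn the table about 55 degrees either way (short of its stops, no more than 65) and let go so that it swings freely, never faster than a gentle swing. Straight away follow the swinging pin with the tool, keeping the fingertips 1 to 5 cm above its top and the tool centred over it to within 2.5 cm sideways, without touching the table, for 4 seconds on end while it is still swinging widely. Then leave the table to come to rest at its middle, and do not disturb the caliper, the shaft or the wooden case.

Things in the scene. Friction and masses are not known exactly. Their poses are not given: they have to be found in the camera images.
- swing (a joint): angle of the torsion table about its upright axis, rad: 0 = rest, positive = anticlockwise from above; stops at +-1.4. Spring 0.2 N m/rad, inertia nominally 0.039 kg m2 (period about 2.8 s; real inertia 0.8 to 1.3 times that), dry friction 0.007 N m (each half swing some 0.07 rad smaller than the last; after 14 to 24 s it stops by itself within 0.05 rad of 0), little other damping.
- pin_top (a point): centre of the top face of the upright steel pin on the disc: the pin is 16 mm in diameter, rises 55 mm above the disc (the lowest 4 mm is a 28 mm collar), 125 mm from the turning axis; its top is 125 mm above the bench. The gear flange ends 51 mm inward of the pin's axis and is 31 mm lower than the pin's top.
- pivot (a point): point on the turning axis at the height of the disc's upper face, 70 mm above the bench; fixed. The turning part, about 6 kg, is an aluminium disc 300 mm in diameter, 12 mm thick, with a dark steel gear flange (148 mm across, 24 mm high, plus a 12 mm hub) bolted on its middle and the upright pin near its rim.
- stand: fixed green cast stand under the disc, 270 x 270 x 22 mm foot with a round neck up to 57 mm. Origin at the centre of its underside; with the swing angle at 0 the pin lies on the stand's own -x side.
- caliper: bystander: steel vernier caliper lying flat, 190 x 60 x 10 mm, origin under the middle of its beam, beam along its x
- shaft: bystander: stepped steel shaft standing upright, 44 mm in diameter at the foot, 130 mm tall, origin at the centre of its foot
- gauge_case: bystander: closed light wooden case 100 x 150 x 40 mm, origin under its centre

How it is judged:
By the outcome, as a careful person would: the job done as asked, in the order asked, and still so for the second after the job is handed in, with the robot touching nothing.
It also fails if it takes over 72 s, if anything falls off the work surface, if the arm or the gripper's body presses on something with over 40 N, if the wrist force passes 120 N, or if a joint passes its speed limit or range.

## Robot

A 6-joint arm with a two-finger parallel gripper is mounted at the origin on the work surface. World frame = base frame: x ahead of the robot, y to its left, z up, the work surface at z = 0. Lengths are in mm, angles in rad, forces in N, time in s.
With the tool pointing down it reaches from about 350 to 975 mm from the base axis. Payload 7.1 kg.
Tool frame: the origin (TCP) lies between the finger pads, 19 mm behind the fingertips; this is the grasp point; z points along the fingers, y is the line along which they close (so a half turn about z gives the same grasp; the last joint's range is limited). The gripper opens to 88 mm and grips with 3 to 60 N. Pads are 20 mm wide; open, the fingers measure 115 mm over their backs; the gripper's body (75 mm by 178 mm) begins 61 mm behind the grasp point.
Start: joints at [1.138, 0.423, 1.63, -0, 1.089, -0.019], TCP at [251.275, 572.246, 241.375] pointing down, gripper open.
Joint ranges: [-3, 3], [-0.9, 2.11], [0.09, 2.58], [-1.31, 4.45], [0.11, 2.69], [-2.54, 2.54]. Speed limits (rad/s): [2.39, 2.39, 3.01, 3.14, 3.14, 3.14].

## Interface

Orientations are given as a rotation vector (axis times angle).
In Python, from workcell import get_obs, get_image, camera_params, close_job gives the robot as it stands.
- The arm moves only by the shell command python3 -m creep 'ROWS' [OPENING]. ROWS is a JSON object of lists of equal length, an entry for each row: "delta_pos": the shift along the tool's x, y, z in m, a list of three; "twist": the turn, a rotation vector about the tool's x, y, z in degrees, a list of three. A call has 1 to 20 rows; each row shifts and turns the commanded pose from where the row before left it, along the tool's axes as they then stand; what a row does not reach is not made up. A row lasts 1/12 s, in which the tool goes at most 41.7 mm and 7.16 degrees, less where a joint would pass 70% of its speed; a pose out of reach is approached as far as the arm can. A call with a gripper value outside its range is refused whole. OPENING is the opening, from 0 (shut) to 1 (fully open), set as the call begins (- or left out, the last holds). The fingers move at their own pace and stop on an object; the grip force is fixed at half the most. Time passes only in rows, so rows that do not move let the fingers close. It gives the time, the measured TCP pose, the force, the opening and the grip force at its end, in the units of the state.
- get_obs(): the state, without advancing time (a new reading comes with each control period).
- get_image(name): name is "scene" or "top"; returns (picture, depth): 384x512x3 uint8, red, green, blue; 384x512 float32, mm along the optical axis (not along the pixel's ray), 0 where there is no reading.
- camera_params(name): a dict with "camera_matrix" (3x3 intrinsics, pixels), "extrinsics" (4x4, takes a point from camera to world coordinates). Camera axes: x right, y down, z forward; pixel columns grow to the right and rows downward; lengths in mm; the calibration is good to about 2 mm. A picture is of the moment at which its call begins. camera_params takes no time and is no camera call.
- close_job(): hands the job in; it is judged then, once.
The state is a dict: "t": time; "qpos": joint angles; "qvel": joint speeds; "joint_torque": joint torques, N m; "ee_pos": TCP position; "orientation": TCP orientation; "ft_force": force on the tool from outside, world axes, zero at the start; "moment": the same for the moment, N m; "width": finger opening in mm; "grasp_force": force on a finger pad.
Only numpy, scipy, OpenCV 4.12 (cv2) and the standard library are available. Lean on these libraries where they do the work, as an engineer would, in place of code of your own. Each camera call takes 0.05 s, during which the arm holds its last target. There are 200 camera calls.

## Working session

There is one attempt and no reset: what is moved stays moved. The work goes in short steps, Python scripts to look and compute and a shell command to move; the robot and the scene stay as the last step left them, time stands still between calls to the robot, and variables do not carry over. Pictures are saved under pics/ and viewed, at most 10 in all, crops included, and the job is handed in when it is done.

```bash
mkdir -p pics; python3 - <<'E'
from workcell import *
import cv2
for n in("scene","top"):
    p,d=get_image(n); cv2.imwrite(f"pics/{n}0.png",p[:,:,::-1])
    c=camera_params(n);print(c)
o=get_obs();print(o)
E
```

```text
{'camera_matrix': array([[403.66060076,   0.        , 250.94684437],
       [  0.        , 403.66060076, 185.87031708],
       [  0.        ,   0.        ,   1.        ]]), 'extrinsics': array([[-7.24438440e-01,  5.59421115e-01, -4.02786499e-01,
         9.74698403e+02],
       [ 6.89312145e-01,  5.93087141e-01, -4.16048566e-01,
         4.34253506e+02],
       [ 6.14114048e-03, -5.79047200e-01, -8.15270892e-01,
         9.50916575e+02],
       [ 0.00000000e+00,  0.00000000e+00,  0.00000000e+00,
         1.00000000e+00]])}
{'camera_matrix': array([[425.76718751,   0.        , 255.66014963],
       [  0.        , 425.76718751, 195.94807855],
       [  0.        ,   0.        ,   1.        ]]), 'extrinsics': array([[-1.52932623e-02, -9.95900736e-01,  8.91506613e-02,
         3.96898409e+02],
       [-9.99724898e-01,  1.68157023e-02,  1.63511429e-02,
        -2.61575112e+01],
       [-1.77832462e-02, -8.88760735e-02, -9.95883929e-01,
         1.54445010e+03],
       [ 0.00000000e+00,  0.00000000e+00,  0.00000000e+00,
         1.00000000e+00]])}
{'t': 0.1, 'qpos': array([ 1.13799614e+00,  4.23748222e-01,  1.63058998e+00,  8.70316252e-06,
        1.08858352e+00, -1.89827063e-02]), 'qvel': array([ 8.40117264e-04, -1.53249741e-03, -8.05546116e-04, -4.37497315e-04,
       -9.16884421e-05,  1.16256368e-03]), 'joint_torque': array([ 1.20834848e-03, -5.45620286e+01, -2.74326253e+01,  6.47119945e-02,
        1.87878089e-02, -3.94817107e-05]), 'ee_pos': array([251.0883635 , 571.84243545, 240.69879262]), 'orientation': array([-6.45338224e-01, -3.07428388e+00,  2.03175365e-03]), 'ft_force': array([-0.75571044,  0.26400953, -0.04672304]), 'moment': array([-0.02403767, -0.0378736 ,  0.06286805]), 'grasp_force': 0.0, 'width': 87.7901934511186}
```

View pics/top0.png

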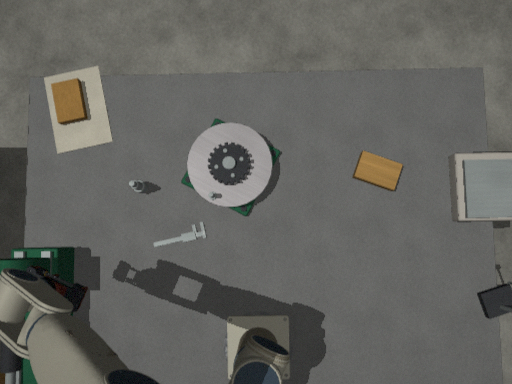

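View pics/scene0.png

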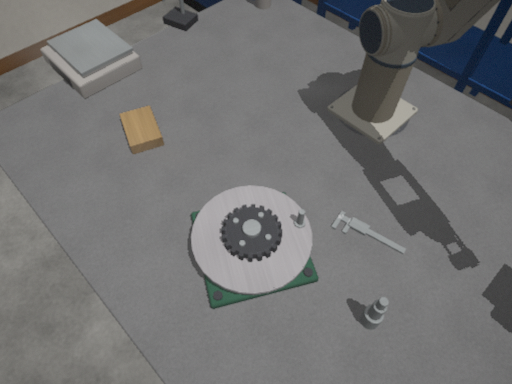

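The top view shows the disc at about (230,164), the pin near (213,196), the shaft at (137,186), the caliper at (180,237) and the case at (379,170). In the scene view the pin is near (300,217). I'll enlarge both views.

```bash
python3 - <<'E'
import cv2, numpy as np
a=cv2.imread("pics/top0.png")[110:225,170:290]; b=cv2.imread("pics/scene0.png")[175:305,185:325]
a=cv2.resize(a,(400,383),interpolation=cv2.INTER_CUBIC); b=cv2.resize(b,(400,371),interpolation=cv2.INTER_CUBIC)
b=cv2.copyMakeBorder(b,0,12,0,0,cv2.BORDER_CONSTANT)
cv2.imwrite("pics/crop.png",np.hstack([a,b]))
E
```

```text
(no output)
```

View pics/crop.png

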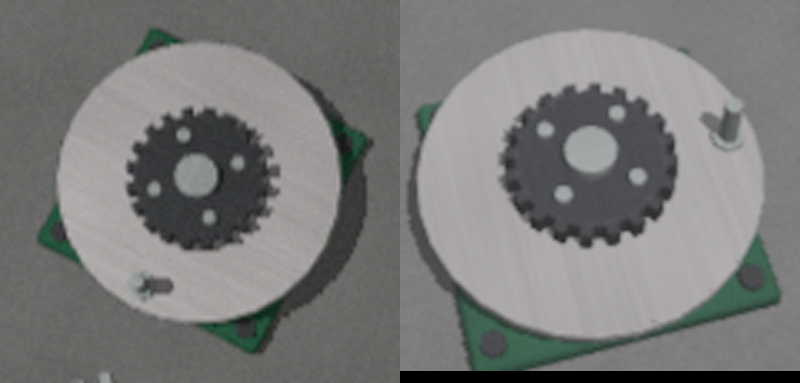

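```bash
cat > h.py <<'E'
import numpy as np
from workcell import *
def ray(n,u,v,z):
    c=camera_params(n);K=c["camera_matrix"];T=c["extrinsics"]
    d=T[:3,:3]@np.linalg.solve(K,[u,v,1]);o=T[:3,3];return (o+d*(z-o[2])/d[2])[:2]
def cloud(n):
    p,d=get_image(n);c=camera_params(n);T=c["extrinsics"]
    v,u=np.indices(d.shape);P=np.stack([u,v,np.ones_like(u)],-1)@np.linalg.inv(c["camera_matrix"]).T*d[...,None]
    return p,P@T[:3,:3].T+T[:3,3]
E
python3 - <<'E'
from h import *
np.set_printoptions(precision=1,suppress=True)
print("disc",ray("top",229.7,164.5,70),"hub",ray("top",170+197*.3,110+175*.3,106))
print("pin top",ray("top",170+138*.3,110+283*.3,125),ray("scene",302.25,211,125),"collar",ray("scene",299.8,224,74))
print("hub sc",ray("scene",185+190*.35,175+150*.35,106),"disc sc",ray("scene",185+190*.35,175+184*.35,70))
print("case",ray("top",379,170,40),"cal",ray("top",180,237,10),"shaft",ray("top",137,186,100))
for i in range(2):
  for n in("top","scene"):
    p,P=cloud(n);r=np.hypot(P[...,0]-495,P[...,1]-65)
    for lo,hi in((95,119),(119,135)):
        m=(P[...,2]>lo)&(P[...,2]<hi)&(r>90)&(r<170);print(n,m.sum(),P[m].mean(0))
    m=(abs(P[...,2]-106)<4)&(r<50);print("hub",P[m].mean(0))
    m=(abs(P[...,2]-70)<4)&(r<165);q=P[m];print("disc",(q.min(0)+q.max(0))/2)
E
```

```text
disc [641.1  87.3] hub [642.   86.5]
pin top [530.  145.6] [528.  151.2] collar [533.2 155.2]
hub sc [640.5  92.5] disc sc [649.2 102. ]
case [ 616.6 -440.6] cal [390.5 273.6] shaft [567.3 404.1]
top 341 [629.3  88.5 100.6]
top 10 [534.9 151.1 123.7]
hub [nan nan nan]
disc [572.2  80.   70. ]
scene 829 [623.2  93.3 100.4]
scene 24 [531.9 152.2 124.6]
hub [nan nan nan]
disc [570.   79.5  70. ]
top 341 [628.2  86.1 100.6]
top 12 [535.7 150.1 124.2]
hub [nan nan nan]
disc [575.3  79.6  70. ]
scene 872 [623.8  93.6 100.1]
scene 29 [532.6 152.3 125.1]
hub [nan nan nan]
disc [569.1  80.3  70. ]<stdin>:12: RuntimeWarning: Mean of empty slice.
  ret = um.true_divide(
```

```bash
cat >> h.py <<'E'
np.set_printoptions(precision=1,suppress=True)
def pin(n,c=(641,90)):
    p,P=cloud(n);r=np.hypot(P[...,0]-c[0],P[...,1]-c[1])
    m=(P[...,2]>115)&(P[...,2]<135)&(r>95)&(r<150);return P[m],P,r
E
python3 - <<'E'
from h import *
import cv2
for i in range(2):
  for n in("top","scene"):
    q,P,r=pin(n);print(n,len(q),q.mean(0),(q.min(0)+q.max(0))/2)
    m=(abs(P[...,2]-106)<4)&(r<50);print("hub",P[m].mean(0))
    m=(abs(P[...,2]-70)<5)&(r<165);x=P[m][:,:2].astype(np.float32);print("disc",cv2.minEnclosingCircle(x))
E
```

```text
top 17 [534.3 148.5 124.4] [533.5 148.6 123.4]
hub [643.2  89.3 105.5]
disc ((645.3718872070312, 89.5526351928711), 150.0756072998047)
scene 42 [532.  150.6 124. ] [530.9 149.8 122.6]
hub [641.5  90.6 106.1]
disc ((640.937255859375, 89.32643127441406), 150.78692626953125)
top 17 [534.4 148.6 123.7] [533.4 148.8 123.6]
hub [643.4  89.3 105.4]
disc ((644.8443603515625, 89.77815246582031), 150.01380920410156)
scene 42 [532.1 150.7 124.2] [530.3 150.1 123.2]
hub [640.4  90.9 106.1]
disc ((640.0554809570312, 89.79000854492188), 150.60366821289062)
```

Pivot is at about (642,90) and the pin at about (533,150), angle 151°. I'll grip radially, turn the table by -55° and let go. The closing line then lies across the scene camera's view, so the pin stays visible.

```bash
python3 -m creep '{"delta_pos":[[-0.0268,-0.0171,0],[-0.0268,-0.0171,0],[-0.0268,-0.0171,0],[-0.0268,-0.0171,0],[-0.0268,-0.0171,0],[-0.0268,-0.0171,0],[-0.0268,-0.0171,0],[-0.0268,-0.0171,0],[-0.0268,-0.0171,0],[-0.0268,-0.0171,0],[-0.0268,-0.0171,0],[-0.0268,-0.0171,0],[-0.0268,-0.0171,0],[-0.0268,-0.0171,0],[-0.0268,-0.0171,0],[-0.0268,-0.0171,0]],"twist":[[0,0,0],[0,0,0],[0,0,0],[0,0,0],[0,0,0],[0,0,0],[0,0,0],[0,0,0],[0,0,0],[0,0,0],[0,0,0],[0,0,0],[0,0,0],[0,0,0],[0,0,0],[0,0,0]]}' 0.5
python3 -m creep '{"delta_pos":[[0,0,0],[0,0,0],[0,0,0],[0,0,0],[0,0,0],[0,0,0],[0,0,0],[0,0,0],[0,0,0],[0,0,0],[0,0,0],[0,0,0],[0,0,0],[0,0,0],[0,0,0],[0,0,0]],"twist":[[0,0,5.94],[0,0,5.94],[0,0,5.94],[0,0,5.94],[0,0,5.94],[0,0,5.94],[0,0,5.94],[0,0,5.94],[0,0,5.94],[0,0,5.94],[0,0,5.94],[0,0,5.94],[0,0,5.94],[0,0,5.94],[0,0,5.94],[0,0,5.94]]}'
cat >> h.py <<'E'
from scipy.spatial.transform import Rotation as Ro
def tool():
    o=get_obs();R=Ro.from_rotvec(o["orientation"]).as_matrix();return o,R
E
python3 - <<'E'
from h import *
o,R=tool();print(o["t"],o["ee_pos"],o["qpos"],o["width"]);print(R.round(3))
for n in("scene",):
    q,P,r=pin(n,(642,90));print(n,len(q),q.mean(0))
print(R.T@(np.array([533,150,110])-o["ee_pos"]))
E
```

```text
t: 1.83
ee_pos: [534.6, 147.9, 241.6]
orientation: [0.645, 3.074, 0.0]
ft_force: [0.6, 1.0, 0.3]
width: 44.0
grasp_force: 0.0
t: 3.17
ee_pos: [533.9, 149.3, 241.5]
orientation: [2.707, 1.593, 0.0]
ft_force: [0.3, 0.6, 0.1]
width: 43.6
grasp_force: 0.0
3.1667 [533.9 149.3 241.5] [ 0.3  0.3  1.8 -0.   1.   0.8] 43.61740064909962
[[ 0.5  0.9  0. ]
 [ 0.9 -0.5  0. ]
 [ 0.   0.  -1. ]]
scene 43 [532.2 150.8 124.1]
[  0.1  -1.1 131.5]
```

```bash
python3 -m creep '{"delta_pos":[[0,-0.001,0.02],[0,0,0.02],[0,0,0.02],[0,0,0.02],[0,0,0.015],[0,0,0.01],[0,0,0.01],[0,0,0.01],[0,0,0.006],[0,0,0]],"twist":[[0,0,0],[0,0,0],[0,0,0],[0,0,0],[0,0,0],[0,0,0],[0,0,0],[0,0,0],[0,0,0],[0,0,0]]}' 0.5
python3 -m creep '{"delta_pos":[[0,0,0],[0,0,0],[0,0,0],[0,0,0],[0,0,0],[0,0,0],[0,0,0],[0,0,0]],"twist":[[0,0,0],[0,0,0],[0,0,0],[0,0,0],[0,0,0],[0,0,0],[0,0,0],[0,0,0]]}' 0
python3 - <<'E'
from h import *
o,R=tool();print(o["t"],o["ee_pos"],o["ft_force"],R.T@o["ft_force"],o["width"],o["grasp_force"])
E
```

```text
t: 4.05
ee_pos: [532.5, 149.7, 109.3]
orientation: [-2.703, -1.601, 0.002]
ft_force: [-0.6, 0.1, 0.1]
width: 43.9
grasp_force: 0.0
t: 4.72
ee_pos: [531.6, 150.2, 110.8]
orientation: [-2.702, -1.599, 0.003]
ft_force: [-5.6, 4.0, 5.7]
width: 15.6
grasp_force: 30.0
4.7167 [531.6 150.2 110.8] [-5.6  4.   5.7] [ 0.8 -6.9 -5.7] 15.598038562323914 29.99922126531601
```

```bash
python3 -m creep '{"delta_pos":[[0.0059,0.00014,0],[0.0059,0.00014,0],[0.0059,0.00014,0],[0.0059,0.00014,0],[0.0059,0.00014,0],[0.0059,0.00014,0],[0.0059,0.00014,0],[0.0059,0.00014,0],[0.0059,0.00014,0],[0.0059,0.00014,0]],"twist":[[0,0,2.7],[0,0,2.7],[0,0,2.7],[0,0,2.7],[0,0,2.7],[0,0,2.7],[0,0,2.7],[0,0,2.7],[0,0,2.7],[0,0,2.7]]}'
python3 - <<'E'
from h import *
o,R=tool();print(o["t"],o["ee_pos"],o["ft_force"],R.T@o["ft_force"],o["width"],o["grasp_force"],o["moment"])
d=o["ee_pos"][:2]-[642,90];print(np.hypot(*d),np.degrees(np.arctan2(d[1],d[0])),np.degrees(np.arctan2(R[1,1],R[0,1])))
E
```

```text
t: 5.55
ee_pos: [571.8, 193.9, 110.8]
orientation: [-3.002, -0.921, 0.001]
ft_force: [-3.0, 2.1, 2.9]
width: 15.4
grasp_force: 30.0
5.55 [571.8 193.9 110.8] [-3.   2.1  2.9] [-1.3 -3.5 -2.9] 15.371516471377184 29.9973526597023 [ 0.5  0.7 -0. ]
125.45038675463162 124.05356593346455 -55.89526090409898
```

```bash
python3 -m creep '{"delta_pos":[[0.0059,0.00014,0],[0.0059,0.00014,0],[0.0059,0.00014,0],[0.0059,0.00014,0],[0.0059,0.00014,0],[0.0059,0.00014,0],[0.0059,0.00014,0],[0.0059,0.00014,0],[0.005,0.00014,0],[0.0045,0.0001,0],[0,0,0],[0,0,0],[0,0,0],[0,0,0]],"twist":[[0,0,2.7],[0,0,2.7],[0,0,2.7],[0,0,2.7],[0,0,2.7],[0,0,2.7],[0,0,2.7],[0,0,2.7],[0,0,2.3],[0,0,2],[0,0,0],[0,0,0],[0,0,0],[0,0,0]]}'
python3 - <<'E'
from h import *
o,R=tool();print(o["t"],o["ee_pos"],o["ft_force"],R.T@o["ft_force"],o["qvel"],o["grasp_force"],o["moment"])
d=o["ee_pos"][:2]-[642,90];print(np.hypot(*d),np.degrees(np.arctan2(d[1],d[0])),np.degrees(np.arctan2(R[1,1],R[0,1])))
q,P,r=pin("scene",(642,90));print(len(q),q.mean(0),q.min(0),q.max(0))
E
```

```text
t: 6.72
ee_pos: [624.5, 213.8, 110.8]
orientation: [-3.133, -0.23, -0.0]
ft_force: [-2.5, 3.8, 4.9]
width: 15.3
grasp_force: 30.0
6.7167 [624.5 213.8 110.8] [-2.5  3.8  4.9] [-1.9 -4.1 -4.9] [-0.  0. -0. -0. -0.  0.] 30.000324547290802 [ 0.7  0.7 -0.1]
125.07550513571981 98.06460548304642 -81.60886587653916
37 [632.2 212.4 123.9] [615.5 199.1 115.3] [637.4 232.  133.7]
```

```bash
cat > plan.py <<'E'
# usage: plan.py n [look]   - theta: clockwise-positive displacement from rest
import sys,json,os
from h import *
from scipy.integrate import solve_ivp
from scipy.optimize import least_squares
C=np.array([642,90.]);REST=np.radians(151.2);TH0=np.radians(53.1);T0=6.7667  # clock after last picture
ZT=176
def sim(k,d,ts):
    f=lambda t,y:[y[1],(-0.2*y[0]-0.007*np.tanh(y[1]/.02))/(0.039*k)]
    s=solve_ivp(f,(0,max(ts)-T0+.01),[TH0,0],dense_output=True,max_step=.02)
    return s.sol(np.maximum(np.array(ts)-T0-d,0))[0]
def pos(th): a=REST-th;return C[:,None]+125*np.array([np.cos(a),np.sin(a)])
M=json.load(open("m.json")) if os.path.exists("m.json") else []
n=int(sys.argv[1])
if len(sys.argv)>2:
    t=get_obs()["t"];q,P,r=pin("scene",C)
    if len(q)>7:
        m=np.median(q,0);th=REST-np.arctan2(m[1]-C[1],m[0]-C[0]);th=(th+np.pi)%(2*np.pi)-np.pi
        M.append([t,th]);json.dump(M,open("m.json","w"))
        print("seen",len(q),m,"th",round(th,3))
    else: print("pin not seen",len(q))
k,d=1.05,.04
if M:
    A=np.array(M)
    r=least_squares(lambda p:np.r_[(sim(*p,A[:,0])-A[:,1])/.02,(p[0]-1.05)/.15,(p[1]-.04)/.04],[k,d],bounds=([.75,0],[1.35,.25]),diff_step=1e-3)
    k,d=r.x;print("k,d",r.x.round(3),"res",(sim(k,d,A[:,0])-A[:,1]).round(3))
o,R=tool();e=o["ee_pos"];ts=o["t"]+np.arange(n+1)/12
th=sim(k,d,ts);p=pos(th)
print("t",o["t"],"tool-pin now",e[:2]-p[:,0],"tip gap",e[2]-19-125,"th end",th[-1].round(2))
tgt=np.vstack([p[:,1:],np.full(n,ZT)]).T
D=np.diff(np.vstack([e,tgt]),axis=0)@R
print((D/1000).round(4).tolist())
E
python3 plan.py 7; python3 -c "
from h import *;print(get_obs()['t'])"
```

```text
t 6.7667 tool-pin now [0.1 0.1] tip gap -33.1366166018021 th end 0.36
[[-0.0006, 0.0, -0.0651], [-0.0038, 0.0001, -0.0], [-0.0074, 0.0004, -0.0], [-0.0107, 0.0014, -0.0], [-0.0135, 0.0032, -0.0], [-0.0154, 0.0056, -0.0], [-0.0162, 0.0086, -0.0]]
6.7667
```

```bash
python3 -m creep '{"delta_pos":[[0,0,0],[0,0,0],[-0.0118,0.0005,-0.018],[-0.0107,0.0014,-0.024],[-0.0135,0.0032,-0.023],[-0.0154,0.0056,0]],"twist":[[0,0,0],[0,0,0],[0,0,0],[0,0,0],[0,0,0],[0,0,0]]}' 0.5
python3 plan.py 4 look
```

```text
t: 7.27
ee_pos: [577.7, 195.8, 179.3]
orientation: [-3.132, -0.23, -0.011]
ft_force: [0.4, -0.4, 0.7]
width: 43.9
grasp_force: 0.0
seen 46 [576.2 197.3 124.6] th 0.518
k,d [1.1 0. ] res [-0.]
t 7.3167 tool-pin now [6.  3.4] tip gap 33.12562445613332 th end -0.2
[[-0.0224, 0.0127, 0.0011], [-0.015, 0.0132, -0.0], [-0.0129, 0.0157, -0.0], [-0.01, 0.0173, -0.0]]
```

```bash
python3 -m creep '{"delta_pos":[[-0.0224,0.0127,0.001],[-0.015,0.0132,0],[-0.0129,0.0157,0],[-0.01,0.0173,0]],"twist":[[0,0,0],[0,0,0],[0,0,0],[0,0,0]]}'
python3 plan.py 5 look
```

```text
t: 7.65
ee_pos: [523.1, 127.5, 173.6]
orientation: [3.132, 0.23, -0.002]
ft_force: [0.3, -0.3, -0.6]
width: 43.6
grasp_force: 0.0
seen 40 [524.9 131.7 124.6] th -0.161
k,d [1.1 0. ] res [ 0. -0.]
t 7.7 tool-pin now [1.  4.6] tip gap 29.269794219596292 th end -0.8
[[-0.0072, 0.0214, -0.0027], [-0.0029, 0.0159, 0.0], [-0.0009, 0.014, 0.0], [0.0005, 0.0114, 0.0], [0.001, 0.0083, 0.0]]
```

```bash
python3 -m creep '{"delta_pos":[[-0.0072,0.0214,-0.002],[-0.0029,0.0159,0],[-0.0009,0.014,0],[0.0005,0.0114,0],[0.001,0.0083,0]],"twist":[[0,0,0],[0,0,0],[0,0,0],[0,0,0],[0,0,0]]}'
python3 plan.py 8 look
```

```text
t: 8.12
ee_pos: [525.6, 55.7, 175.9]
orientation: [3.133, 0.228, -0.001]
ft_force: [-0.1, 0.3, 0.2]
width: 43.9
grasp_force: 0.0
seen 40 [523.2  56.9 124.4] th -0.775
k,d [1.2 0. ] res [ 0.  0. -0.]
t 8.1667 tool-pin now [2.8 4.3] tip gap 32.0802225023547 th end -0.4
[[-0.0027, 0.0075, 0.0001], [0.0001, 0.0004, 0.0], [-0.0005, -0.0027, -0.0], [-0.0009, -0.0056, -0.0], [-0.0009, -0.0085, -0.0], [-0.0003, -0.0111, -0.0], [0.0009, -0.0133, -0.0], [0.0028, -0.0149, -0.0]]
```

```bash
python3 -m creep '{"delta_pos":[[-0.0027,0.0075,0],[0.0001,0.0004,0],[-0.0005,-0.0027,0],[-0.0009,-0.0056,0],[-0.0009,-0.0085,0],[-0.0003,-0.0111,0],[0.0009,-0.0133,0],[0.0028,-0.0149,0]],"twist":[[0,0,0],[0,0,0],[0,0,0],[0,0,0],[0,0,0],[0,0,0],[0,0,0],[0,0,0]]}'
python3 plan.py 8 look
```

```text
t: 8.83
ee_pos: [516.1, 105.7, 176.4]
orientation: [-3.133, -0.229, 0.0]
ft_force: [-0.3, 0.3, 0.4]
width: 43.8
grasp_force: 0.0
seen 40 [518.1 107.8 125. ] th -0.36
k,d [1.1 0. ] res [ 0. -0. -0. -0.]
t 8.8833 tool-pin now [-3.4 -9.3] tip gap 32.51393479591363 th end 0.7
[[0.0122, -0.0247, 0.0005], [0.0099, -0.0151, 0.0], [0.0119, -0.0134, 0.0], [0.0131, -0.0112, 0.0], [0.0134, -0.0087, 0.0], [0.0128, -0.0062, 0.0], [0.0114, -0.0041, 0.0], [0.0092, -0.0025, 0.0]]
```

```bash
python3 -m creep '{"delta_pos":[[0.0122,-0.0247,0],[0.0099,-0.0151,0],[0.0119,-0.0134,0],[0.0131,-0.0112,0],[0.0134,-0.0087,0],[0.0128,-0.0062,0],[0.0114,-0.0041,0],[0.0092,-0.0025,0]],"twist":[[0,0,0],[0,0,0],[0,0,0],[0,0,0],[0,0,0],[0,0,0],[0,0,0],[0,0,0]]}'
python3 plan.py 10 look
```

```text
t: 9.55
ee_pos: [597.5, 204.4, 176.3]
orientation: [-3.133, -0.231, -0.0]
ft_force: [0.2, -0.4, 0.5]
width: 44.2
grasp_force: 0.0
seen 45 [590.5 204.1 125.4] th 0.644
k,d [1.2 0. ] res [ 0. -0. -0. -0.  0.]
t 9.6 tool-pin now [ 0.1 -2.7] tip gap 32.52540223630746 th end 0.22
[[0.006, -0.0037, 0.0005], [0.0027, -0.0004, 0.0], [-0.0003, 0.0, -0.0], [-0.0031, 0.0005, -0.0], [-0.0058, 0.0011, -0.0], [-0.0082, 0.002, -0.0], [-0.0102, 0.0034, -0.0], [-0.0116, 0.0051, -0.0], [-0.0124, 0.0071, -0.0], [-0.0124, 0.0092, -0.0]]
```

```bash
python3 -m creep '{"delta_pos":[[0.006,-0.0037,0],[0.0027,-0.0004,0],[-0.0003,0,0],[-0.0031,0.0005,0],[-0.0058,0.0011,0],[-0.0082,0.002,0],[-0.0102,0.0034,0],[-0.0116,0.0051,0],[-0.0124,0.0071,0],[-0.0124,0.0092,0]],"twist":[[0,0,0],[0,0,0],[0,0,0],[0,0,0],[0,0,0],[0,0,0],[0,0,0],[0,0,0],[0,0,0],[0,0,0]]}'
python3 plan.py 10 look
```

```text
t: 10.43
ee_pos: [544.3, 170.1, 176.4]
orientation: [3.133, 0.229, -0.001]
ft_force: [0.8, 0.7, -0.5]
width: 44.0
grasp_force: 0.0
seen 42 [545.1 169.5 124.8] th 0.184
k,d [1.2 0. ] res [ 0. -0. -0. -0.  0.  0.]
t 10.4833 tool-pin now [1.8 5.9] tip gap 32.01510514029843 th end -0.71
[[-0.0132, 0.0182, 0.0001], [-0.0087, 0.0137, 0.0], [-0.0066, 0.0141, 0.0], [-0.0045, 0.0136, 0.0], [-0.0027, 0.0125, 0.0], [-0.0013, 0.0107, 0.0], [-0.0003, 0.0084, 0.0], [0.0001, 0.0058, 0.0], [0.0002, 0.0031, 0.0], [0.0, 0.0002, 0.0]]
```

```bash
python3 -m creep '{"delta_pos":[[-0.0132,0.0182,0],[-0.0087,0.0137,0],[-0.0066,0.0141,0],[-0.0045,0.0136,0],[-0.0027,0.0125,0],[-0.0013,0.0107,0],[-0.0003,0.0084,0],[0.0001,0.0058,0],[0.0002,0.0031,0],[0,0.0002,0]],"twist":[[0,0,0],[0,0,0],[0,0,0],[0,0,0],[0,0,0],[0,0,0],[0,0,0],[0,0,0],[0,0,0],[0,0,0]]}'
python3 plan.py 10 look
```

```text
t: 11.32
ee_pos: [524.4, 65.7, 176.4]
orientation: [-3.133, -0.228, -0.0]
ft_force: [-0.1, -0.0, -0.3]
width: 44.1
grasp_force: 0.0
seen 38 [519.6  73.8 124.7] th -0.635
k,d [1.2 0. ] res [ 0.  -0.  -0.  -0.   0.   0.  -0.1]
t 11.3667 tool-pin now [4.7 1.1] tip gap 32.30593142658438 th end 0.21
[[-0.005, -0.0037, 0.0003], [0.0, -0.0065, 0.0], [0.0006, -0.0088, 0.0], [0.0015, -0.0106, 0.0], [0.0029, -0.0121, 0.0], [0.0045, -0.0129, 0.0], [0.0063, -0.013, 0.0], [0.008, -0.0125, 0.0], [0.0094, -0.0115, 0.0], [0.0103, -0.0099, 0.0]]
```

```bash
python3 -m creep '{"delta_pos":[[-0.005,-0.006,0],[0,-0.0065,0],[0.0006,-0.0088,0],[0.0015,-0.0106,0],[0.0029,-0.0121,0],[0.0045,-0.0129,0],[0.0063,-0.013,0],[0.008,-0.0125,0],[0.0094,-0.0115,0],[0.0103,-0.0099,0]],"twist":[[0,0,0],[0,0,0],[0,0,0],[0,0,0],[0,0,0],[0,0,0],[0,0,0],[0,0,0],[0,0,0],[0,0,0]]}'
python3 plan.py 10 look
```

```text
t: 12.2
ee_pos: [547.8, 176.3, 176.4]
orientation: [-3.133, -0.23, -0.0]
ft_force: [0.2, -0.4, -0.4]
width: 44.2
grasp_force: 0.0
seen 43 [544.1 169.2 125.5] th 0.177
k,d [1.2 0. ] res [ 0.  -0.  -0.  -0.   0.   0.  -0.1  0. ]
t 12.25 tool-pin now [-1.5  1.9] tip gap 32.70431685796356 th end 0.53
[[0.0116, -0.0053, 0.0007], [0.0099, -0.0056, 0.0], [0.0086, -0.004, 0.0], [0.0069, -0.0026, 0.0], [0.0048, -0.0016, 0.0], [0.0024, -0.0007, 0.0], [-0.0, 0.0, -0.0], [-0.0023, 0.0007, -0.0], [-0.0044, 0.0014, -0.0], [-0.0063, 0.0024, -0.0]]
```

```bash
python3 -m creep '{"delta_pos":[[0,0,-0.03],[0,0,-0.03],[0,0,-0.03],[0,0,-0.03],[0,0,-0.03],[0,0,0]],"twist":[[0,0,0],[0,0,0],[0,0,0],[0,0,0],[0,0,0],[0,0,0]]}'
python3 -m creep '{"delta_pos":[[0,0,0],[0,0,0],[0,0,0],[0,0,0],[0,0,0],[0,0,0],[0,0,0],[0,0,0],[0,0,0],[0,0,0],[0,0,0],[0,0,0],[0,0,0],[0,0,0],[0,0,0],[0,0,0],[0,0,0],[0,0,0],[0,0,0],[0,0,0]]}'
```

```text
t: 12.75
ee_pos: [550.0, 175.6, 332.8]
orientation: [-3.131, -0.229, -0.016]
ft_force: [0.2, 0.5, 0.2]
width: 43.8
grasp_force: 0.0invalid input
```

```bash
python3 -m creep '{"delta_pos":[[0,0,0],[0,0,0],[0,0,0],[0,0,0],[0,0,0],[0,0,0],[0,0,0],[0,0,0],[0,0,0],[0,0,0],[0,0,0],[0,0,0],[0,0,0],[0,0,0],[0,0,0],[0,0,0],[0,0,0],[0,0,0],[0,0,0],[0,0,0]],"twist":[[0,0,0],[0,0,0],[0,0,0],[0,0,0],[0,0,0],[0,0,0],[0,0,0],[0,0,0],[0,0,0],[0,0,0],[0,0,0],[0,0,0],[0,0,0],[0,0,0],[0,0,0],[0,0,0],[0,0,0],[0,0,0],[0,0,0],[0,0,0]]}' >/dev/null
python3 -m creep '{"delta_pos":[[0,0,0],[0,0,0],[0,0,0],[0,0,0],[0,0,0],[0,0,0],[0,0,0],[0,0,0],[0,0,0],[0,0,0],[0,0,0],[0,0,0],[0,0,0],[0,0,0],[0,0,0],[0,0,0],[0,0,0],[0,0,0],[0,0,0],[0,0,0]],"twist":[[0,0,0],[0,0,0],[0,0,0],[0,0,0],[0,0,0],[0,0,0],[0,0,0],[0,0,0],[0,0,0],[0,0,0],[0,0,0],[0,0,0],[0,0,0],[0,0,0],[0,0,0],[0,0,0],[0,0,0],[0,0,0],[0,0,0],[0,0,0]]}' >/dev/null
python3 -m creep '{"delta_pos":[[0,0,0],[0,0,0],[0,0,0],[0,0,0],[0,0,0],[0,0,0],[0,0,0],[0,0,0],[0,0,0],[0,0,0],[0,0,0],[0,0,0],[0,0,0],[0,0,0],[0,0,0],[0,0,0],[0,0,0],[0,0,0],[0,0,0],[0,0,0]],"twist":[[0,0,0],[0,0,0],[0,0,0],[0,0,0],[0,0,0],[0,0,0],[0,0,0],[0,0,0],[0,0,0],[0,0,0],[0,0,0],[0,0,0],[0,0,0],[0,0,0],[0,0,0],[0,0,0],[0,0,0],[0,0,0],[0,0,0],[0,0,0]]}' >/dev/null
python3 -m creep '{"delta_pos":[[0,0,0],[0,0,0],[0,0,0],[0,0,0],[0,0,0],[0,0,0],[0,0,0],[0,0,0],[0,0,0],[0,0,0],[0,0,0],[0,0,0],[0,0,0],[0,0,0],[0,0,0],[0,0,0],[0,0,0],[0,0,0],[0,0,0],[0,0,0]],"twist":[[0,0,0],[0,0,0],[0,0,0],[0,0,0],[0,0,0],[0,0,0],[0,0,0],[0,0,0],[0,0,0],[0,0,0],[0,0,0],[0,0,0],[0,0,0],[0,0,0],[0,0,0],[0,0,0],[0,0,0],[0,0,0],[0,0,0],[0,0,0]]}' >/dev/null
python3 -m creep '{"delta_pos":[[0,0,0],[0,0,0],[0,0,0],[0,0,0],[0,0,0],[0,0,0],[0,0,0],[0,0,0],[0,0,0],[0,0,0],[0,0,0],[0,0,0],[0,0,0],[0,0,0],[0,0,0],[0,0,0],[0,0,0],[0,0,0],[0,0,0],[0,0,0]],"twist":[[0,0,0],[0,0,0],[0,0,0],[0,0,0],[0,0,0],[0,0,0],[0,0,0],[0,0,0],[0,0,0],[0,0,0],[0,0,0],[0,0,0],[0,0,0],[0,0,0],[0,0,0],[0,0,0],[0,0,0],[0,0,0],[0,0,0],[0,0,0]]}' >/dev/null
python3 -m creep '{"delta_pos":[[0,0,0],[0,0,0],[0,0,0],[0,0,0],[0,0,0],[0,0,0],[0,0,0],[0,0,0],[0,0,0],[0,0,0],[0,0,0],[0,0,0],[0,0,0],[0,0,0],[0,0,0],[0,0,0],[0,0,0],[0,0,0],[0,0,0],[0,0,0]],"twist":[[0,0,0],[0,0,0],[0,0,0],[0,0,0],[0,0,0],[0,0,0],[0,0,0],[0,0,0],[0,0,0],[0,0,0],[0,0,0],[0,0,0],[0,0,0],[0,0,0],[0,0,0],[0,0,0],[0,0,0],[0,0,0],[0,0,0],[0,0,0]]}'
python3 plan.py 1 look
```

```text
t: 22.75
ee_pos: [547.0, 174.4, 326.4]
orientation: [3.133, 0.229, -0.0]
ft_force: [-0.4, 0.3, -0.0]
width: 43.8
grasp_force: 0.0
seen 42 [533.5 152.5 124.2] th 0.02
k,d [1.2 0. ] res [-0.  -0.  -0.  -0.   0.   0.  -0.1 -0.  -0. ]
t 22.8 tool-pin now [16.8 28.5] tip gap 182.37233447699077 th end -0.07
[[-0.0228, 0.0288, 0.1504]]
```

```bash
python3 -m creep '{"delta_pos":[[0,0,0],[0,0,0],[0,0,0],[0,0,0],[0,0,0],[0,0,0],[0,0,0],[0,0,0],[0,0,0],[0,0,0],[0,0,0],[0,0,0],[0,0,0],[0,0,0],[0,0,0],[0,0,0],[0,0,0],[0,0,0],[0,0,0],[0,0,0]],"twist":[[0,0,0],[0,0,0],[0,0,0],[0,0,0],[0,0,0],[0,0,0],[0,0,0],[0,0,0],[0,0,0],[0,0,0],[0,0,0],[0,0,0],[0,0,0],[0,0,0],[0,0,0],[0,0,0],[0,0,0],[0,0,0],[0,0,0],[0,0,0]]}' >/dev/null
python3 -m creep '{"delta_pos":[[0,0,0],[0,0,0],[0,0,0],[0,0,0],[0,0,0],[0,0,0],[0,0,0],[0,0,0],[0,0,0],[0,0,0],[0,0,0],[0,0,0],[0,0,0],[0,0,0],[0,0,0],[0,0,0],[0,0,0],[0,0,0],[0,0,0],[0,0,0]],"twist":[[0,0,0],[0,0,0],[0,0,0],[0,0,0],[0,0,0],[0,0,0],[0,0,0],[0,0,0],[0,0,0],[0,0,0],[0,0,0],[0,0,0],[0,0,0],[0,0,0],[0,0,0],[0,0,0],[0,0,0],[0,0,0],[0,0,0],[0,0,0]]}' >/dev/null
python3 -m creep '{"delta_pos":[[0,0,0],[0,0,0],[0,0,0],[0,0,0],[0,0,0],[0,0,0],[0,0,0],[0,0,0],[0,0,0],[0,0,0],[0,0,0],[0,0,0],[0,0,0],[0,0,0],[0,0,0],[0,0,0],[0,0,0],[0,0,0],[0,0,0],[0,0,0]],"twist":[[0,0,0],[0,0,0],[0,0,0],[0,0,0],[0,0,0],[0,0,0],[0,0,0],[0,0,0],[0,0,0],[0,0,0],[0,0,0],[0,0,0],[0,0,0],[0,0,0],[0,0,0],[0,0,0],[0,0,0],[0,0,0],[0,0,0],[0,0,0]]}' >/dev/null
python3 -m creep '{"delta_pos":[[0,0,0],[0,0,0],[0,0,0],[0,0,0],[0,0,0],[0,0,0],[0,0,0],[0,0,0],[0,0,0],[0,0,0],[0,0,0],[0,0,0],[0,0,0],[0,0,0],[0,0,0],[0,0,0],[0,0,0],[0,0,0],[0,0,0],[0,0,0]],"twist":[[0,0,0],[0,0,0],[0,0,0],[0,0,0],[0,0,0],[0,0,0],[0,0,0],[0,0,0],[0,0,0],[0,0,0],[0,0,0],[0,0,0],[0,0,0],[0,0,0],[0,0,0],[0,0,0],[0,0,0],[0,0,0],[0,0,0],[0,0,0]]}' >/dev/null
python3 -m creep '{"delta_pos":[[0,0,0],[0,0,0],[0,0,0],[0,0,0],[0,0,0],[0,0,0],[0,0,0],[0,0,0],[0,0,0],[0,0,0],[0,0,0],[0,0,0],[0,0,0],[0,0,0],[0,0,0],[0,0,0],[0,0,0],[0,0,0],[0,0,0],[0,0,0]],"twist":[[0,0,0],[0,0,0],[0,0,0],[0,0,0],[0,0,0],[0,0,0],[0,0,0],[0,0,0],[0,0,0],[0,0,0],[0,0,0],[0,0,0],[0,0,0],[0,0,0],[0,0,0],[0,0,0],[0,0,0],[0,0,0],[0,0,0],[0,0,0]]}' >/dev/null
python3 -m creep '{"delta_pos":[[0,0,0],[0,0,0],[0,0,0],[0,0,0],[0,0,0],[0,0,0],[0,0,0],[0,0,0],[0,0,0],[0,0,0],[0,0,0],[0,0,0],[0,0,0],[0,0,0],[0,0,0],[0,0,0],[0,0,0],[0,0,0],[0,0,0],[0,0,0]],"twist":[[0,0,0],[0,0,0],[0,0,0],[0,0,0],[0,0,0],[0,0,0],[0,0,0],[0,0,0],[0,0,0],[0,0,0],[0,0,0],[0,0,0],[0,0,0],[0,0,0],[0,0,0],[0,0,0],[0,0,0],[0,0,0],[0,0,0],[0,0,0]]}'
python3 plan.py 1 look
python3 -m creep '{"delta_pos":[[0,0,0],[0,0,0],[0,0,0],[0,0,0],[0,0,0],[0,0,0],[0,0,0],[0,0,0]],"twist":[[0,0,0],[0,0,0],[0,0,0],[0,0,0],[0,0,0],[0,0,0],[0,0,0],[0,0,0]]}' >/dev/null
python3 plan.py 1 look
python3 -c "
from workcell import *;import cv2
p,d=get_image('scene');cv2.imwrite('pics/end.png',p[:,:,::-1])"
```

```text
t: 32.8
ee_pos: [547.0, 174.4, 326.4]
orientation: [3.133, 0.229, -0.0]
ft_force: [0.8, 0.4, 0.6]
width: 44.0
grasp_force: 0.0
seen 43 [532.3 150.7 124.9] th 0.003
k,d [1.2 0. ] res [-0.  -0.  -0.  -0.   0.   0.  -0.1 -0.  -0.  -0. ]
t 32.85 tool-pin now [14.5 24.2] tip gap 182.37498411881984 th end -0.0
[[-0.0179, 0.0219, 0.1504]]
seen 39 [532.4 150.  125.4] th -0.002
k,d [1.2 0. ] res [-0.  -0.  -0.  -0.   0.   0.  -0.1 -0.  -0.  -0.   0. ]
t 33.5667 tool-pin now [14.5 24.2] tip gap 182.38266393238456 th end -0.0
[[-0.0179, 0.0218, 0.1504]]
```

View pics/end.png

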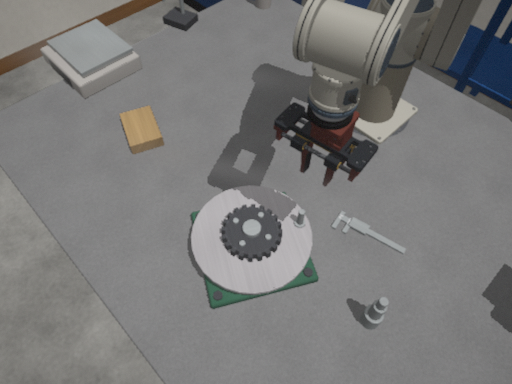

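The table is at rest with the pin back at (300,217). The caliper, shaft and case are where they were, and the gripper is well clear.

```bash
python3 -c "
from workcell import *;print(close_job())"
```

```text
the job is handed in; nothing more can be done
None
```

The job is handed in: I turned the table about 53° and let it go, then followed the pin for about 5 s with the fingertips about 3 cm above it and, wherever checked, within about 1 cm sideways; it came to rest at its middle by 33 s, with the caliper, shaft and case undisturbed.

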